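# Lift out the interlocked tray divider to make room for the peeler

### The arm

A 7-joint arm with a two-finger parallel gripper is mounted at the origin on a cart in front of the work surface, level with it; the furniture and walls round the work are solid. World frame = base frame: x ahead of the robot, y to its left, z up, the work surface at z = 0. Lengths are in m, angles in rad, forces in N, time in s.
With the tool pointing down it reaches from about 0.4 to 0.85 m from the base axis. Payload 10.4 kg.
Tool frame: the origin (TCP) lies on the centre line of the jaws, within the pads' length; the fingertips stand 22 mm ahead of it and the grasp point (between the pads) lies 3 mm ahead of it; z points along the fingers, y is the line along which they close (so a half turn about z gives the same grasp; the last joint's range is limited). The gripper opens to 87 mm and grips with 3 to 60 N. Pads are 19 mm wide; open, the fingers measure 117 mm over their backs; the gripper's body (75 mm by 190 mm) begins 51 mm behind the grasp point.
Start: joints at [1.298, 0.332, -0.065, 1.46, 0.022, 1.35, -0.088], TCP at [0.155, -0.606, 0.245] pointing down, gripper open.
Joint ranges: [-2.6, 2.6], [-0.5, 2.12], [-1.47, 1.34], [0.16, 2.42], [-1.27, 4.41], [0.06, 2.06], [-2.6, 2.6]. Speed limits (rad/s): [2.22, 2.22, 2.79, 2.79, 3.14, 3.14, 3.14].

### API

Orientations are given as a unit quaternion [x, y, z, w].
In Python, from bench import r, cam, read_state gives the robot as it stands (r), with the cameras (cam) and the readings as plain functions.
- The arm moves only by the tool run_rows, called after "Call:" as name([rows], argument=value, ...), one row to a line, values as JSON. Schema: {"type":"object","properties":{"deltas":{"type":"array","items":{"type":"object","properties":{"xyz":{"type":"array","items":{"type":"number"},"minItems":3,"maxItems":3},"turn":{"type":"number"},"finger_gap":{"type":"number"}},"additionalProperties":false,"required":["finger_gap"]},"minItems":1,"maxItems":12},"force":{"type":"number"},"only":{"type":"string"},"quiet":{"type":"boolean"},"lines":{"type":"string"}},"required":["deltas"],"additionalProperties":false}. deltas is a list of rows, 1 to 12 of them, each an object with the fields xyz (a list: dx, dy, dz in m), turn (a turn about the tool's z in rad), finger_gap (the finger opening in m); a field left out counts as zero (the opening has to be given); each row is the pose to reach, as a shift and turn from the pose commanded when the call began, along the tool's axes at that moment; what a row does not reach only later rows make up. A row lasts 1/10 s, in which the tool goes at most 0.05 m and 0.15 rad, less where a joint would pass 70% of its speed; a pose out of reach is approached as far as the arm can. The fingers move at their own pace and stop on an object; force is the grip in N (left out, the last holds). Time passes only in rows, so rows that do not move let the fingers close. The tool returns the time, the measured TCP pose, the force, the opening and the grip force at its end. only (a regular expression) keeps the lines of the reply that match it, lines (a string "A,B") keeps lines A to B, and quiet returns only ok. Input that does not fit is refused with a message, and nothing moves.
- read_state(): the state, without advancing time (a new reading comes with each control period).
- cam.camera(name): name is "scene" or "top" or "wrist"; returns a dict with "img" (420x560x3 uint8, red, green, blue), "fx", "fy", "cx", "cy" (pixels), "pose" (4x4, takes a point from camera to world coordinates). Camera axes: x right, y down, z forward; pixel columns grow to the right and rows downward; lengths in m; the calibration is good to about 2 mm. A picture is of the moment at which its call begins. There is no depth.
- r.close_job(): hands the job in; it is judged then, once.
The state is a dict: "time": time; "joint_positions": joint angles; "joint_vel": joint speeds; "joint_torque": joint torques, N m; "ee_pos": TCP position; "eef_rot": TCP orientation; "ft_force": force on the tool from outside, world axes, zero at the start; "torque": the same for the moment, N m; "width": finger opening in m; "grip_force": force on a finger pad.
Only numpy, scipy, OpenCV 4.12 (cv2) and the standard library are available. Lean on these libraries where they do the work, as an engineer would, in place of code of your own. Each camera call takes 0.05 s, during which the arm holds its last target. There are 200 camera calls.

### The job

The peeler is too long for the tray's back bay as it is divided now. Lift the cross divider (the one with the finger grip) straight up out of its slots, without dragging the tray or upsetting the slats, garlic and lemon beside it, and stand it upright on the chopping board with both ends on the board; then lay the peeler flat in the tray's back bay and let go.

Things in the scene. Friction and masses are not known exactly. Their poses are not given: they have to be found in the camera images.
- tray: Pale wooden organiser tray, loose but heavy (1.9 kg), 216 (x) x 306 (y) mm, rim 50 mm high, walls 8 mm, floor 6 mm thick. Origin: centre of its underside; z up, x towards its back wall (away from the robot), y along its long side. A fixed long divider, 46 mm high, at x = -7 to 0 mm parts the back bay from the front bay; the cross divider crosses both at y = 0.
- bay (a point): On the floor of the tray's back bay, halfway along it, in the middle of its clear width: 44 mm behind and 6 mm above the tray's origin, axes as the tray's. The empty bay measures x 0 to 100, y -145 to 145 mm from the tray's origin; slot jaws 47 mm high narrow it to x 0 to 88 mm between y = -20 and 20 mm.
- cross_divider: Lift-out divider of the same wood, an upright 9 mm panel 197 mm long (its x, parallel to the tray's), 74 mm high with its finger grip, 110 g. Origin: centre of its underside; z up. Flanges at both ends, 5 x 28 x 41 mm, let it stand by itself; they sit in T-slots, and a notch straddles the long divider, with 2 mm play. It rests on the tray's floor and comes free only straight up, after 45 mm.
- divider_grip (a point): Middle of the top bar of the cross divider's D-shaped finger grip, 67 mm above its underside: 58 mm long (x), 9 mm thick (y), 15 mm high, with a 38 mm wide opening under it. Pinch it across y. Seated, the bar stands 15 to 30 mm above the tray's rim. Axes as the divider's.
- end_front (a point): Middle of the foot of the cross divider's -x end.
- end_back (a point): Middle of the foot of the cross divider's +x end.
- slat_left: Loose short slat, 90 x 7 x 38 mm, upright in plain grooves across the front bay, 70 mm to the left (+y) of the cross divider; it stays. Origin: centre of its underside, on the tray's floor.
- slat_right: The same, 70 mm to the right (-y) of the cross divider; it stays.
- garlic_mid (a point): Centre of a loose garlic bulb, 60 mm, in the left end cell of the front bay; it stays.
- lemon_mid (a point): Centre of a loose lemon, 70 x 51 x 52 mm, in the right end cell of the front bay; it stays.
- board: Wooden chopping board, 200 (x) x 300 (y) x 21 mm, loose, 0.84 kg, lying flat with its long side pointing away from the robot, to the left or right of the tray. Origin: centre of its underside; z up.
- peeler: Peeler lying on the worktop to the left or right of the tray, across it from the board,, 170 mm long (x axis), 80 g. Origin: centre of its underside; z up. Its handle reaches from x = -85 to 20 mm, 25 mm wide (y), 17 mm high; the blade end, x = 15 to 85 mm, is 14 mm wide and 6 mm high.
- peeler_grip (a point): Point on the peeler's handle near its balance point, 25 mm from the origin towards the handle end (-x), 9 mm above its underside. Pinch it across y. Axes as the peeler's.

How it is judged:
By the outcome, as a careful person would: the job done as asked, in the order asked, and still so for the second after the job is handed in, with the robot touching nothing.
It also fails if it takes over 59 s, if anything falls off the work surface, if the arm or the gripper's body presses on something with over 40 N, if the wrist force passes 120 N, or if a joint passes its speed limit or range.

## Working session

There is one attempt and no reset: what is moved stays moved. The work goes in short steps, Python scripts to look and compute and a tool call to move; the robot and the scene stay as the last step left them, time stands still between calls to the robot, and variables do not carry over. Pictures are saved under pics/ and viewed, at most 12 in all, crops included, and the job is handed in when it is done.

```bash
mkdir -p pics; ls
```

Create h.py:
```python
import numpy as np,cv2
from bench import r, cam, read_state
from scipy.spatial.transform import Rotation as R
def snap(n,f):
    c=cam.camera(n); cv2.imwrite('pics/'+f+'.png',c['img'][:,:,::-1]); np.savez('pics/'+f+'.npz',**{k:c[k] for k in('img','fx','fy','cx','cy','pose')}); return c
def ld(f): return np.load('pics/'+f+'.npz')
def ray(c,u,v):
    P=c['pose']; d=P[:3,:3]@np.array([(u-c['cx'])/c['fx'],(v-c['cy'])/c['fy'],1]); return P[:3,3],d
def atz(c,u,v,z):
    o,d=ray(c,u,v); return o+d*(z-o[2])/d[2]
def tri(*obs):
    A=np.zeros((3,3));b=np.zeros(3)
    for c,u,v in obs:
        o,d=ray(c,u,v); d=d/np.linalg.norm(d); M=np.eye(3)-np.outer(d,d); A+=M;b+=M@o
    p=np.linalg.solve(A,b)
    res=[np.linalg.norm(np.cross(p-ray(c,u,v)[0],ray(c,u,v)[1]/np.linalg.norm(ray(c,u,v)[1]))) for c,u,v in obs]
    return p,max(res)
def proj(c,p):
    P=c['pose']; q=P[:3,:3].T@(np.array(p)-P[:3,3]); return q[0]/q[2]*c['fx']+c['cx'],q[1]/q[2]*c['fy']+c['cy']
def togo(p):
    s=read_state(); M=R.from_quat(s['eef_rot']).as_matrix(); return M.T@(np.array(p)-s['ee_pos'])
```

Run:
```python
from h import *
np.set_printoptions(precision=4,suppress=True)
a=snap('top','top0');b=snap('scene','sc0')
for c in(a,b):print(c['pose'],c['fx'],c['cx'],c['cy'])
s=read_state();print(s);print(R.from_quat(s['eef_rot']).as_matrix())
cv2.imwrite('pics/both.png',cv2.resize(np.vstack([a['img'],b['img']])[:,:,::-1],(800,1200)))
```

```text
bench.py
pics
[[ 0.0197 -0.9935  0.1121  0.3364]
 [-0.9998 -0.0194  0.0037 -0.0291]
 [-0.0015 -0.1122 -0.9937  1.6479]
 [ 0.      0.      0.      1.    ]] 528.3890000323356 273.6643415313221 216.01329079452253
[[ 0.8601 -0.4483  0.2435  0.2663]
 [-0.5101 -0.7534  0.4149 -0.4486]
 [-0.0026 -0.481  -0.8767  0.9549]
 [ 0.      0.      0.      1.    ]] 441.9873417776402 276.7158104774376 216.05716835252386
{'time': 0.1, 'joint_positions': array([ 1.2984,  0.3328, -0.0647,  1.4608,  0.0216,  1.3499, -0.0885]), 'joint_vel': array([ 0.0011, -0.0005,  0.0004, -0.0023,  0.0004, -0.0013, -0.0001]), 'joint_torque': array([  0.0007, -62.4535,   0.0242, -39.0723,  -0.0614,   0.0365,
         0.0001]), 'ee_pos': array([ 0.1544, -0.6053,  0.2439]), 'eef_rot': array([ 0.9922,  0.1246, -0.0001, -0.0006]), 'ft_force': array([-0.2437, -0.1545,  0.2893]), 'torque': array([-0.041 ,  0.0436, -0.0295]), 'grip_force': 0.0, 'width': 0.08719015646098481}
[[ 0.969   0.2472 -0.0003]
 [ 0.2472 -0.969   0.0012]
 [-0.     -0.0012 -1.    ]]
```

View pics/top0.png

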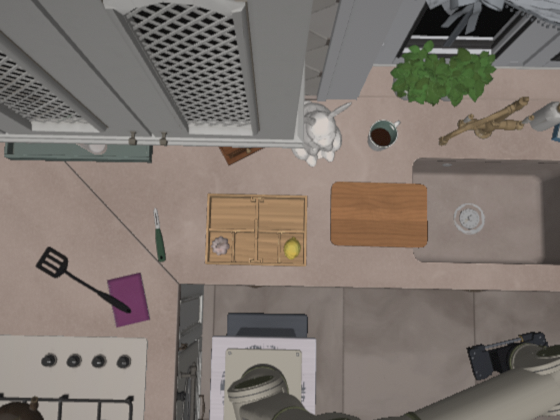

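View pics/sc0.png

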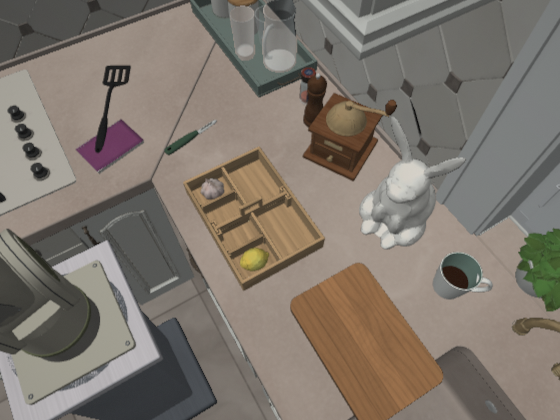

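The top view shows the tray at about (257,230), the board at (379,214) and the peeler at (158,235). The scene view shows the tray at (253,215), the board at (365,340) and the peeler at (190,138). I'll enlarge both views to get measurements.

Run:
```python
from h import *
a=ld('top0');b=ld('sc0')
# top crop: cols 140-440, rows 180-280, x2.66 ; scene crop
A=cv2.resize(a['img'][185:275,145:312,::-1],None,fx=4.7,fy=4.7,interpolation=cv2.INTER_CUBIC)
B=cv2.resize(b['img'][105:295,155:335,::-1],None,fx=3.1,fy=3.1,interpolation=cv2.INTER_CUBIC)
def ticks(I,x0,y0,s,step=10):
    h,w=I.shape[:2]
    for u in range(x0-x0%step+step,int(x0+w/s),step):
        cv2.line(I,(int((u+.5-x0)*s),0),(int((u+.5-x0)*s),6),(0,0,255),1);cv2.putText(I,str(u),(int((u+.5-x0)*s)-9,16),0,.33,(0,0,255),1)
    for v in range(y0-y0%step+step,int(y0+h/s),step):
        cv2.line(I,(0,int((v+.5-y0)*s)),(6,int((v+.5-y0)*s)),(0,0,255),1);cv2.putText(I,str(v),(8,int((v+.5-y0)*s)+4),0,.33,(0,0,255),1)
ticks(A,145,185,4.7);ticks(B,155,105,3.1)
cv2.imwrite('pics/A.png',A);cv2.imwrite('pics/B.png',B);print(A.shape,B.shape)
for u,v in [(331,183),(427,184),(331,246),(427,248)]:print(atz(a,u,v,.021))
for u,v in [(208,195),(305,196),(206,264),(306,265)]:print(atz(a,u,v,.05))
for u,v in [(157,210),(162,261)]:print(atz(a,u,v,.008))
```

```text
(423, 785, 3) (589, 558, 3)
[ 0.6270912  -0.19990611  0.021     ]
[ 0.62975026 -0.49920984  0.021     ]
[ 0.43052767 -0.20138661  0.021     ]
[ 0.43016794 -0.49665021  0.021     ]
[0.57741022 0.17881642 0.05      ]
[ 0.58009699 -0.11773203  0.05      ]
[0.36722837 0.17777298 0.05      ]
[ 0.37015392 -0.12348327  0.05      ]
[0.53322271 0.34223063 0.008     ]
[0.37460373 0.31968415 0.008     ]
```

View pics/A.png

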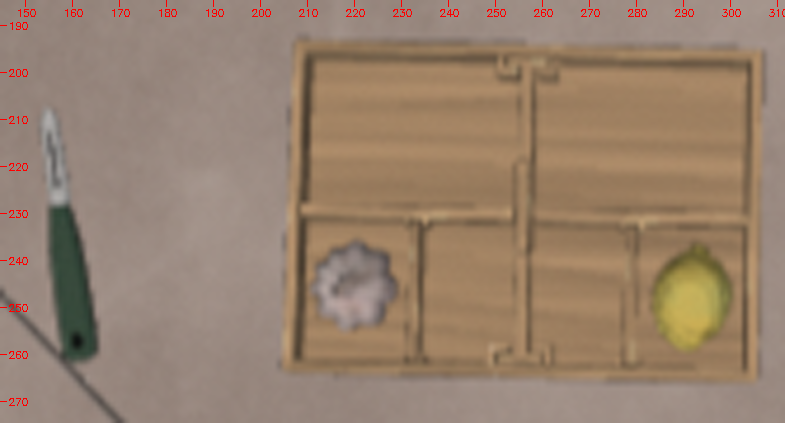

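View pics/B.png

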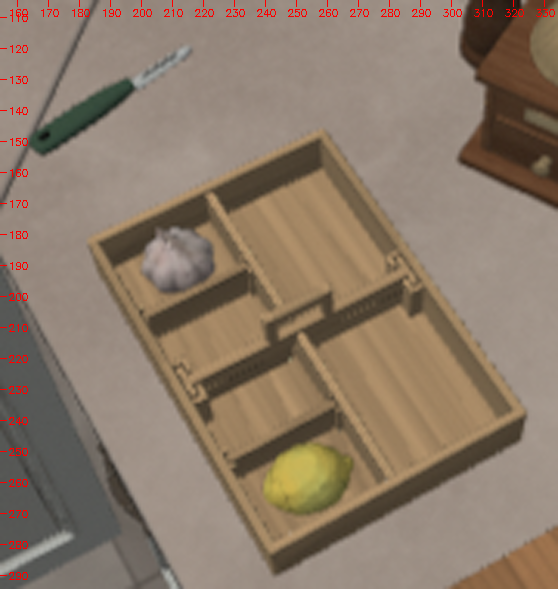

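Run:
```python
from h import *
np.set_printoptions(precision=4,suppress=True)
a=ld('top0');b=ld('sc0')
for n,t,s in [('TL',(207.5,193),(258.7,146.4)),('BL',(204.7,262.8),(184.2,182.6)),('TR',(307.1,195.6),(323.9,236.8)),('BR',(306,265.1),(243.2,281.9)),('grip',(255.4,227.7),(250.3,202.2)),('tip',(154.9,207.5),(215.5,120.3)),('hend',(161.5,261.1),(166.8,152.2))]:
    print(n,*tri((a,*t),(b,*s)))
s=read_state();print(s['time'])
for p in ([.474,.028,.2],):print(togo(p))
```

```text
TL [0.5839 0.1814 0.0448] 0.0004922948469213746
BL [0.3718 0.1832 0.0382] 0.0007810729691500359
TR [ 0.5805 -0.1237  0.0558] 0.00011864922170472177
BR [ 0.371  -0.1236  0.0529] 0.0012822506482989132
grip [0.4773 0.0307 0.0743] 0.000395324176417915
tip [0.5403 0.3505 0.0036] 0.0012318342569797545
hend [ 0.3763  0.3229 -0.0012] 0.0018282585957867957
0.1
[ 0.4662 -0.5346  0.0445]
```

Tray centre is about (0.477, 0.029), yaw ≈ −0.01, and the grip is near (0.477, 0.030, 0.075–0.08). The board lies along y, and the peeler's handle end points toward the robot. I'll move above the grip.

Call:
run_rows([
  {"xyz": [0.24, -0.15, 0], "turn": 0.26, "finger_gap": 0.087},
  {"xyz": [0.24, -0.15, 0], "turn": 0.26, "finger_gap": 0.087},
  {"xyz": [0.24, -0.15, 0], "turn": 0.26, "finger_gap": 0.087},
  {"xyz": [0.24, -0.15, 0], "turn": 0.26, "finger_gap": 0.087},
  {"xyz": [0.24, -0.15, 0], "turn": 0.26, "finger_gap": 0.087},
  {"xyz": [0.24, -0.15, 0], "turn": 0.26, "finger_gap": 0.087},
  {"xyz": [0.466, -0.534, 0.04], "turn": 0.26, "finger_gap": 0.087},
  {"xyz": [0.466, -0.534, 0.04], "turn": 0.26, "finger_gap": 0.087},
  {"xyz": [0.466, -0.534, 0.04], "turn": 0.26, "finger_gap": 0.087},
  {"xyz": [0.466, -0.534, 0.04], "turn": 0.26, "finger_gap": 0.087},
  {"xyz": [0.466, -0.534, 0.04], "turn": 0.26, "finger_gap": 0.087},
  {"xyz": [0.466, -0.534, 0.04], "turn": 0.26, "finger_gap": 0.087},
], force=30)

```text
time: 1.3
ee_pos: [0.4331, -0.112, 0.2175]
eef_rot: [1.0, -0.005, 0.0, 0.0]
ft_force: [0.5, -1.1, 0.1]
width: 0.0868
grip_force: 0.0
```

Run:
```python
from h import *
np.set_printoptions(precision=4,suppress=True)
print(togo([.4773,.0305,.2]),read_state()['joint_positions'])
```

```text
[ 0.0427 -0.143   0.0175] [ 0.6745 -0.0182 -0.512   1.9183 -0.0089  1.239  -1.4158]
```

Call:
run_rows([
  {"xyz": [0.042, -0.143, 0.017], "finger_gap": 0.087},
  {"xyz": [0.042, -0.143, 0.017], "finger_gap": 0.087},
  {"xyz": [0.042, -0.143, 0.017], "finger_gap": 0.087},
  {"xyz": [0.042, -0.143, 0.017], "finger_gap": 0.087},
  {"xyz": [0.042, -0.143, 0.017], "finger_gap": 0.087},
  {"xyz": [0.042, -0.143, 0.017], "finger_gap": 0.087},
])

```text
time: 1.9
ee_pos: [0.4764, 0.0274, 0.2005]
eef_rot: [1.0, -0.006, -0.0, 0.0]
ft_force: [0.4, -0.1, 0.0]
width: 0.0875
grip_force: 0.0
```

Run:
```python
from h import *
np.set_printoptions(precision=4,suppress=True)
print(togo([.4773,.0305,.2]))
c=snap('wrist','w0');print(c['pose'],c['fx'])
print(proj(c,[.4773,.0305,.08]))
```

```text
[ 0.0009 -0.0031  0.0005]
[[-0.0106 -0.9685 -0.2488  0.5431]
 [-0.9999  0.0107  0.0011  0.0274]
 [ 0.0016  0.2488 -0.9686  0.3404]
 [ 0.      0.      0.      1.    ]] 338.24118248873003
(np.float64(283.99503241457984), np.float64(212.5624262124853))
```

View pics/w0.png

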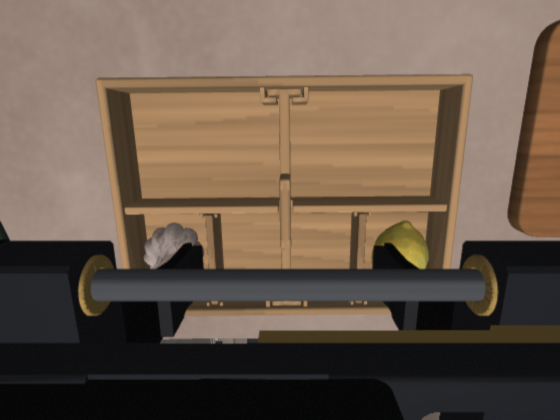

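The wrist view shows the grip bar running (285,177)–(285,245), centred near (285.5,210). The prediction was (284,212.5), so it agrees within 1.5 mm. Next I'll descend and close.

Call:
run_rows([
  {"xyz": [0.002, -0.0019, 0.05], "turn": -0.007, "finger_gap": 0.087},
  {"xyz": [0.002, -0.0019, 0.1], "turn": -0.007, "finger_gap": 0.087},
  {"xyz": [0.002, -0.0019, 0.1265], "turn": -0.007, "finger_gap": 0.087},
  {"xyz": [0.002, -0.0019, 0.1265], "turn": -0.007, "finger_gap": 0.087},
  {"xyz": [0.002, -0.0019, 0.1265], "turn": -0.007, "finger_gap": 0.087},
  {"xyz": [0.002, -0.0019, 0.1265], "turn": -0.007, "finger_gap": 0.0},
  {"xyz": [0.002, -0.0019, 0.1265], "turn": -0.007, "finger_gap": 0.0},
  {"xyz": [0.002, -0.0019, 0.1265], "turn": -0.007, "finger_gap": 0.0},
  {"xyz": [0.002, -0.0019, 0.1265], "turn": -0.007, "finger_gap": 0.0},
  {"xyz": [0.002, -0.0019, 0.1265], "turn": -0.007, "finger_gap": 0.0},
  {"xyz": [0.002, -0.0019, 0.1265], "turn": -0.007, "finger_gap": 0.0},
  {"xyz": [0.002, -0.0019, 0.1265], "turn": -0.007, "finger_gap": 0.0},
], force=35)

```text
time: 3.15
ee_pos: [0.4786, 0.0305, 0.0742]
eef_rot: [1.0, -0.002, -0.0, 0.0]
ft_force: [0.2, 0.6, 0.3]
width: 0.0387
grip_force: 0.0
```

Call:
run_rows([
  {"finger_gap": 0},
  {"finger_gap": 0},
  {"finger_gap": 0},
  {"finger_gap": 0},
  {"finger_gap": 0},
  {"finger_gap": 0},
  {"finger_gap": 0},
])

```text
time: 3.85
ee_pos: [0.4786, 0.0305, 0.0742]
eef_rot: [1.0, -0.002, -0.0, 0.0]
ft_force: [0.1, -0.2, -0.1]
width: 0.0084
grip_force: 35.0
```

Gripped at about 9 mm. I'll lift slowly at first, watching the force.

Call:
run_rows([
  {"xyz": [0, 0, -0.005], "finger_gap": 0},
  {"xyz": [0, 0, -0.01], "finger_gap": 0},
  {"xyz": [0, 0, -0.015], "finger_gap": 0},
  {"xyz": [0, 0, -0.02], "finger_gap": 0},
])

```text
time: 4.25
ee_pos: [0.4788, 0.0305, 0.0948]
eef_rot: [1.0, -0.002, 0.0, 0.0]
ft_force: [0.7, 0.3, -0.5]
width: 0.0088
grip_force: 35.0
```

Call:
run_rows([
  {"xyz": [0, 0, -0.01], "finger_gap": 0},
  {"xyz": [0, 0, -0.02], "finger_gap": 0},
  {"xyz": [0, 0, -0.03], "finger_gap": 0},
  {"xyz": [0, 0, -0.04], "finger_gap": 0},
  {"xyz": [0, 0, -0.055], "finger_gap": 0},
  {"xyz": [0, 0, -0.08], "finger_gap": 0},
  {"xyz": [0, 0, -0.1], "finger_gap": 0},
  {"xyz": [0, 0, -0.1], "finger_gap": 0},
])

```text
time: 5.05
ee_pos: [0.4801, 0.0307, 0.1973]
eef_rot: [1.0, -0.002, 0.002, 0.0]
ft_force: [-0.1, 0.6, -1.7]
width: 0.0084
grip_force: 35.0
```

Run:
```python
from h import *
snap('scene','sc1')
```

```text
(no output)
```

View pics/sc1.png

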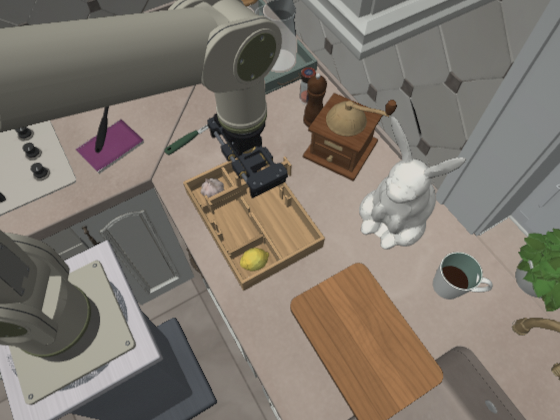

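The divider hangs clear above the tray, and the tray, lemon (253,259) and garlic (212,187) haven't moved. I'll carry it to the board with a 90° turn.

Call:
run_rows([
  {"xyz": [0.049, 0.38, 0], "turn": -1.57, "finger_gap": 0},
  {"xyz": [0.049, 0.38, 0], "turn": -1.57, "finger_gap": 0},
  {"xyz": [0.049, 0.38, 0], "turn": -1.57, "finger_gap": 0},
  {"xyz": [0.049, 0.38, 0], "turn": -1.57, "finger_gap": 0},
  {"xyz": [0.049, 0.38, 0], "turn": -1.57, "finger_gap": 0},
  {"xyz": [0.049, 0.38, 0], "turn": -1.57, "finger_gap": 0},
  {"xyz": [0.049, 0.38, 0], "turn": -1.57, "finger_gap": 0},
  {"xyz": [0.049, 0.38, 0], "turn": -1.57, "finger_gap": 0},
  {"xyz": [0.049, 0.38, 0], "turn": -1.57, "finger_gap": 0},
  {"xyz": [0.049, 0.38, 0], "turn": -1.57, "finger_gap": 0},
  {"xyz": [0.049, 0.38, 0], "turn": -1.57, "finger_gap": 0},
  {"xyz": [0.049, 0.38, 0], "turn": -1.57, "finger_gap": 0},
])

```text
time: 6.3
ee_pos: [0.526, -0.3495, 0.1929]
eef_rot: [0.708, 0.706, -0.0, -0.001]
ft_force: [0.5, -0.1, -0.7]
width: 0.0085
grip_force: 35.0
```

Run:
```python
from h import *
np.set_printoptions(precision=4,suppress=True)
M=R.from_quat(read_state()['eef_rot']).as_matrix();print(M,togo([.529,-.349,.197]))
```

```text
[[ 0.0022  1.     -0.0014]
 [ 1.     -0.0022  0.0013]
 [ 0.0013 -0.0014 -1.    ]] [ 0.0005  0.003  -0.0041]
```

Call:
run_rows([
  {"xyz": [0, 0.003, 0.04], "finger_gap": 0},
  {"xyz": [0, 0.003, 0.075], "finger_gap": 0},
  {"xyz": [0, 0.003, 0.09], "finger_gap": 0},
  {"xyz": [0, 0.003, 0.097], "finger_gap": 0},
  {"xyz": [0, 0.003, 0.097], "finger_gap": 0},
  {"xyz": [0, 0.003, 0.097], "finger_gap": 0},
])

```text
time: 6.9
ee_pos: [0.5303, -0.35, 0.0989]
eef_rot: [0.709, 0.705, 0.0, 0.001]
ft_force: [-0.4, -0.9, -1.3]
width: 0.0084
grip_force: 35.0
```

Run:
```python
from h import *
snap('scene','sc2')
```

```text
(no output)
```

View pics/sc2.png

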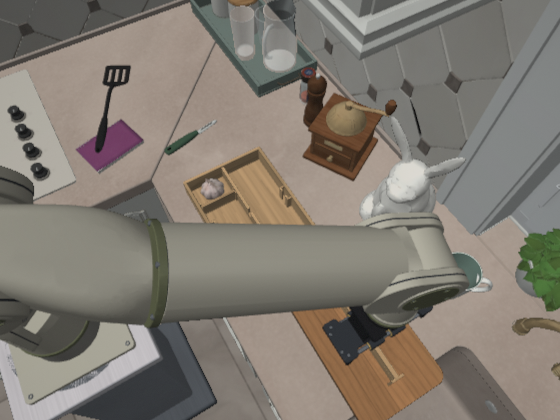

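The divider is above the middle of the board, with its near end at about (390,372). I'll lower it in 2 mm steps until it touches.

Call:
run_rows([
  {"xyz": [0, 0, 0.003], "finger_gap": 0},
  {"xyz": [0, 0, 0.006], "finger_gap": 0},
  {"xyz": [0, 0, 0.008], "finger_gap": 0},
  {"xyz": [0, 0, 0.008], "finger_gap": 0},
])

```text
time: 7.35
ee_pos: [0.5295, -0.3497, 0.0893]
eef_rot: [0.709, 0.706, 0.0, 0.0]
ft_force: [0.0, -0.1, -0.5]
width: 0.0087
grip_force: 35.0
```

Call:
run_rows([
  {"xyz": [0, 0, 0.001], "finger_gap": 0},
  {"xyz": [0, 0, 0.001], "finger_gap": 0},
])

```text
time: 7.55
ee_pos: [0.53, -0.3497, 0.0891]
eef_rot: [0.708, 0.706, 0.0, 0.001]
ft_force: [-1.3, 1.1, 5.6]
width: 0.0086
grip_force: 35.0
```

Call:
run_rows([
  {"xyz": [0, 0, 0.001], "finger_gap": 0},
  {"xyz": [0, 0, 0.001], "finger_gap": 0},
])

```text
time: 7.75
ee_pos: [0.5303, -0.3497, 0.089]
eef_rot: [0.708, 0.706, 0.0, 0.001]
ft_force: [-3.5, 2.0, 12.0]
width: 0.0091
grip_force: 35.1
```

Contact at the expected height. Release and retreat.

Call:
run_rows([
  {"xyz": [0, 0, -0.001], "finger_gap": 0},
  {"xyz": [0, 0, -0.001], "finger_gap": 0.05},
  {"xyz": [0, 0, -0.001], "finger_gap": 0.05},
  {"xyz": [0, 0, -0.001], "finger_gap": 0.05},
  {"xyz": [0, 0, -0.001], "finger_gap": 0.05},
  {"xyz": [0, 0, -0.001], "finger_gap": 0.05},
  {"xyz": [0, 0, -0.001], "finger_gap": 0.05},
  {"xyz": [0, 0, -0.001], "finger_gap": 0.05},
  {"xyz": [0, 0, -0.001], "finger_gap": 0.05},
])

```text
time: 8.65
ee_pos: [0.5295, -0.3497, 0.0882]
eef_rot: [0.709, 0.706, 0.0, 0.0]
ft_force: [-1.1, 0.4, -0.2]
width: 0.0496
grip_force: 0.0
```

Call:
run_rows([
  {"xyz": [0, 0, -0.02], "finger_gap": 0.05},
  {"xyz": [0, 0, -0.05], "finger_gap": 0.05},
  {"xyz": [0, 0, -0.1], "finger_gap": 0.087},
  {"xyz": [0, 0, -0.13], "finger_gap": 0.087},
  {"xyz": [0, 0, -0.13], "finger_gap": 0.087},
])

```text
time: 9.15
ee_pos: [0.5315, -0.3504, 0.2236]
eef_rot: [0.709, 0.706, 0.001, 0.004]
ft_force: [-0.4, -0.1, -0.5]
width: 0.0667
grip_force: 0.0
```

Run:
```python
from h import *
c=snap('wrist','w1')
np.set_printoptions(precision=4,suppress=True)
print(togo([.43,.335,.2]),read_state()['joint_positions'])
```

```text
[ 0.6847 -0.1033  0.0186] [ 0.9526  0.4274 -0.5904  1.443   0.2404  1.3392  0.3457]
```

View pics/w1.png

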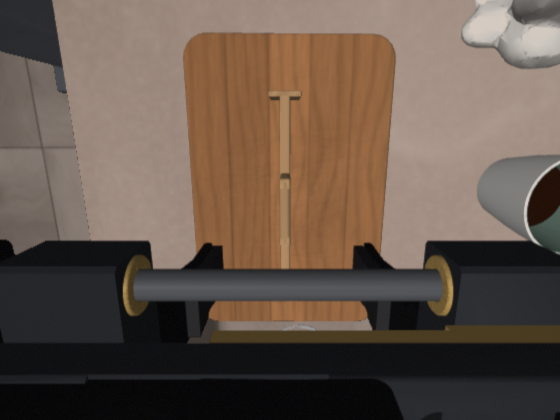

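The divider stands on the board at (285,93)–(285,290), centred with board all round it. Next, the peeler.

Call:
run_rows([
  {"xyz": [0.683, -0.1, 0.02], "turn": 1.4, "finger_gap": 0.087},
  {"xyz": [0.683, -0.1, 0.02], "turn": 1.4, "finger_gap": 0.087},
  {"xyz": [0.683, -0.1, 0.02], "turn": 1.4, "finger_gap": 0.087},
  {"xyz": [0.683, -0.1, 0.02], "turn": 1.4, "finger_gap": 0.087},
  {"xyz": [0.683, -0.1, 0.02], "turn": 1.4, "finger_gap": 0.087},
  {"xyz": [0.683, -0.1, 0.02], "turn": 1.4, "finger_gap": 0.087},
  {"xyz": [0.683, -0.1, 0.02], "turn": 1.4, "finger_gap": 0.087},
  {"xyz": [0.683, -0.1, 0.02], "turn": 1.4, "finger_gap": 0.087},
  {"xyz": [0.683, -0.1, 0.02], "turn": 1.4, "finger_gap": 0.087},
  {"xyz": [0.683, -0.1, 0.02], "turn": 1.4, "finger_gap": 0.087},
  {"xyz": [0.683, -0.1, 0.02], "turn": 1.4, "finger_gap": 0.087},
  {"xyz": [0.683, -0.1, 0.02], "turn": 1.4, "finger_gap": 0.087},
])

```text
time: 10.4
ee_pos: [0.4478, 0.2212, 0.2005]
eef_rot: [0.997, 0.083, -0.0, 0.0]
ft_force: [0.7, 0.4, -0.1]
width: 0.0871
grip_force: 0.0
```

Run:
```python
from h import *
np.set_printoptions(precision=4,suppress=True)
s=read_state();M=R.from_quat(s['eef_rot']).as_matrix();print(M[:,0],togo([.4337,.3328,.2]),s['joint_positions'])
```

```text
[ 0.9863  0.1647 -0.001 ] [ 0.0045 -0.1124  0.0004] [ 0.27    0.1776 -0.8887  1.8075  0.1464  1.2261 -2.0662]
```

Call:
run_rows([
  {"xyz": [0.0045, -0.112, 0], "finger_gap": 0.087},
  {"xyz": [0.0045, -0.112, 0], "finger_gap": 0.087},
  {"xyz": [0.0045, -0.112, 0], "finger_gap": 0.087},
  {"xyz": [0.0045, -0.112, 0], "finger_gap": 0.087},
  {"xyz": [0.0045, -0.112, 0], "finger_gap": 0.087},
  {"xyz": [0.0045, -0.112, 0], "finger_gap": 0.087},
])

```text
time: 11.0
ee_pos: [0.4354, 0.3292, 0.201]
eef_rot: [0.997, 0.082, -0.0, 0.001]
ft_force: [-0.1, 0.4, -0.2]
width: 0.087
grip_force: 0.0
```

Run:
```python
from h import *
np.set_printoptions(precision=4,suppress=True)
c=snap('wrist','w2')
s=read_state();M=R.from_quat(s['eef_rot']).as_matrix();print(M[:,0],togo([.4337,.3328,.2]),s['joint_positions'][6])
for p in ([.4337,.3328,.017],[.541,.351,.006],[.375,.323,.01]):print(proj(c,p))
cv2.imwrite('pics/w2b.png',cv2.resize(c['img'][100:310,140:420,::-1],None,fx=2.8,fy=2.8,interpolation=cv2.INTER_CUBIC))
```

```text
[ 0.9866  0.1634 -0.    ] [-0.0012 -0.0038  0.0012] -2.334556757115157
(np.float64(283.7440484099463), np.float64(198.65911949133675))
(np.float64(283.1826686765551), np.float64(81.41744266200979))
(np.float64(283.97516716683145), np.float64(253.2835536400875))
```

View pics/w2b.png

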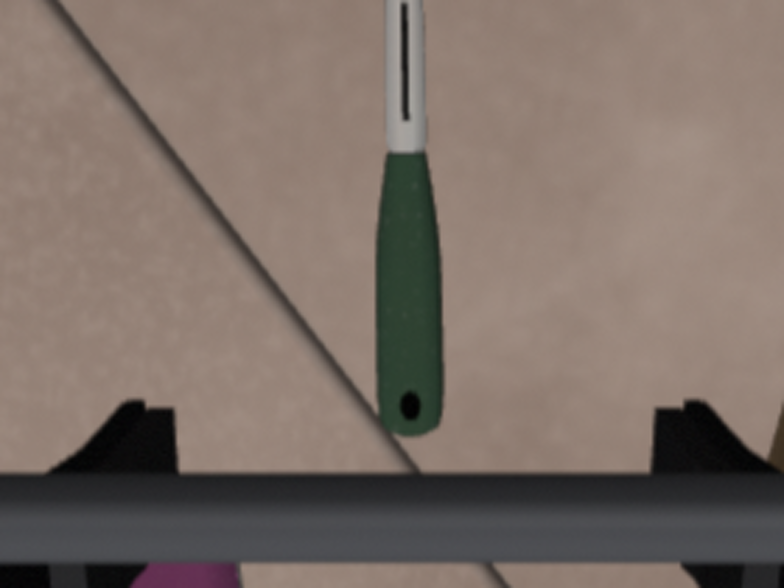

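The peeler handle is centred at about (285,199) in full-frame pixels, with its end at (286,255). That's 1.5 mm off the prediction, so I'll correct for it while descending and then grip.

Call:
run_rows([
  {"xyz": [-0.002, -0.0025, 0.05], "turn": -0.015, "finger_gap": 0.06},
  {"xyz": [-0.002, -0.0025, 0.1], "turn": -0.015, "finger_gap": 0.06},
  {"xyz": [-0.002, -0.0025, 0.14], "turn": -0.015, "finger_gap": 0.06},
  {"xyz": [-0.002, -0.0025, 0.165], "turn": -0.015, "finger_gap": 0.06},
  {"xyz": [-0.002, -0.0025, 0.175], "turn": -0.015, "finger_gap": 0.06},
  {"xyz": [-0.002, -0.0025, 0.175], "turn": -0.015, "finger_gap": 0.06},
  {"xyz": [-0.002, -0.0025, 0.175], "turn": -0.015, "finger_gap": 0.06},
])

```text
time: 11.75
ee_pos: [0.4332, 0.3335, 0.0279]
eef_rot: [0.996, 0.09, 0.001, -0.0]
ft_force: [0.2, -0.3, 0.8]
width: 0.0601
grip_force: 0.0
```

Call:
run_rows([
  {"finger_gap": 0},
  {"finger_gap": 0},
  {"finger_gap": 0},
  {"finger_gap": 0},
  {"finger_gap": 0},
  {"finger_gap": 0},
  {"finger_gap": 0},
  {"finger_gap": 0},
], force=25)

```text
time: 12.55
ee_pos: [0.4323, 0.3332, 0.0266]
eef_rot: [0.996, 0.091, 0.0, 0.0]
ft_force: [0.8, -2.1, 2.1]
width: 0.0222
grip_force: 25.0
```

Call:
run_rows([
  {"xyz": [0, 0, -0.02], "finger_gap": 0},
  {"xyz": [0, 0, -0.06], "finger_gap": 0},
  {"xyz": [0, 0, -0.11], "finger_gap": 0},
  {"xyz": [0, 0, -0.13], "finger_gap": 0},
  {"xyz": [0, 0, -0.13], "finger_gap": 0},
])

```text
time: 13.05
ee_pos: [0.4334, 0.3346, 0.1597]
eef_rot: [0.996, 0.091, 0.002, -0.001]
ft_force: [0.9, 0.4, -0.1]
width: 0.0218
grip_force: 25.0
```

Run:
```python
from h import *
np.set_printoptions(precision=4,suppress=True)
s=read_state();M=R.from_quat(s['eef_rot']).as_matrix();print(M[:,0],togo([.521,.004,.157]))
# tray check from wrist w0 (rim outer back corners, z=.05)
c=ld('w0')
for q in ((101,80),(470,77)):print(atz(c,*q,.05))
print(atz(c,285,205,.052),atz(c,285,212,.052))
```

```text
[0.9835 0.1808 0.0051] [0.0263 0.341  0.0022]
[0.5812 0.1765 0.05  ]
[ 0.5804 -0.1201  0.05  ]
[0.477  0.0299 0.052 ] [0.4707 0.0299 0.052 ]
```

Call:
run_rows([
  {"xyz": [0.025, 0.341, 0], "turn": -1.39, "finger_gap": 0},
  {"xyz": [0.025, 0.341, 0], "turn": -1.39, "finger_gap": 0},
  {"xyz": [0.025, 0.341, 0], "turn": -1.39, "finger_gap": 0},
  {"xyz": [0.025, 0.341, 0], "turn": -1.39, "finger_gap": 0},
  {"xyz": [0.025, 0.341, 0], "turn": -1.39, "finger_gap": 0},
  {"xyz": [0.025, 0.341, 0], "turn": -1.39, "finger_gap": 0},
  {"xyz": [0.025, 0.341, 0], "turn": -1.39, "finger_gap": 0},
  {"xyz": [0.025, 0.341, 0], "turn": -1.39, "finger_gap": 0},
  {"xyz": [0.025, 0.341, 0], "turn": -1.39, "finger_gap": 0},
  {"xyz": [0.025, 0.341, 0], "turn": -1.39, "finger_gap": 0},
  {"xyz": [0.025, 0.341, 0], "turn": -1.39, "finger_gap": 0},
  {"xyz": [0.025, 0.341, 0], "turn": -1.39, "finger_gap": 0},
])

```text
time: 14.25
ee_pos: [0.5181, 0.0025, 0.1557]
eef_rot: [0.708, 0.706, -0.0, -0.001]
ft_force: [0.4, -0.1, -0.2]
width: 0.0219
grip_force: 25.0
```

Call:
run_rows([
  {"finger_gap": 0},
  {"finger_gap": 0},
])

```text
time: 14.45
ee_pos: [0.5184, 0.0027, 0.1564]
eef_rot: [0.707, 0.707, -0.0, 0.0]
ft_force: [-0.6, 0.3, -1.6]
width: 0.0221
grip_force: 25.0
```

Run:
```python
from h import *
np.set_printoptions(precision=4,suppress=True)
c=snap('wrist','w3');snap('scene','sc3')
s=read_state();M=R.from_quat(s['eef_rot']).as_matrix();print(M[:,0],togo([.520,.004,.157]))
```

```text
[-0.0002  1.     -0.0003] [ 0.0014  0.0015 -0.0004]
```

View pics/w3.png

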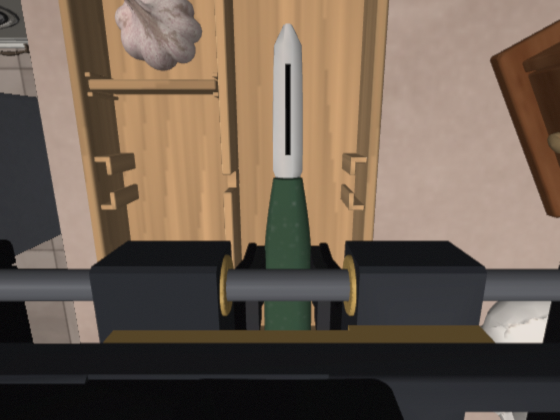

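The peeler lines up with the bay, which runs from the long divider (~238,200) to the back wall's inner edge (~366,130). I'll check how far off-centre it is.

Run:
```python
from h import *
np.set_printoptions(precision=4,suppress=True)
c=ld('w3');print(c['cx'],c['pose'][:3,3])
for q,z in [((234,60),.046),((237,130),.046),((238,210),.046),((360,60),.05),((366,130),.05),((384,50),.05),((346,160),.047),((342,192),.047),((288,60),.145),((288,200),.15)]:print(q,atz(c,*q,z))
```

```text
287.56726958687005 [0.5175 0.0709 0.2963]
(234, 60) [0.4808 0.1151 0.046 ]
(237, 130) [0.4812 0.0686 0.046 ]
(238, 210) [0.4798 0.0094 0.046 ]
(360, 60) [0.5662 0.1144 0.05  ]
(366, 130) [0.5729 0.0687 0.05  ]
(384, 50) [0.582  0.1206 0.05  ]
(346, 160) [0.5602 0.0473 0.047 ]
(342, 192) [0.5583 0.0236 0.047 ]
(288, 60) [0.5177 0.0976 0.145 ]
(288, 200) [0.5177 0.0395 0.15  ]
```

Call:
run_rows([
  {"xyz": [0.001, 0.002, 0.04], "finger_gap": 0},
  {"xyz": [0.001, 0.002, 0.08], "finger_gap": 0},
  {"xyz": [0.001, 0.002, 0.105], "finger_gap": 0},
  {"xyz": [0.001, 0.002, 0.117], "finger_gap": 0},
  {"xyz": [0.001, 0.002, 0.117], "finger_gap": 0},
])

```text
time: 15.05
ee_pos: [0.5198, 0.0036, 0.0386]
eef_rot: [0.707, 0.707, -0.001, -0.001]
ft_force: [-0.0, -0.3, -1.9]
width: 0.0217
grip_force: 25.0
```

Call:
run_rows([
  {"xyz": [0, 0, 0.003], "finger_gap": 0},
  {"xyz": [0, 0, 0.005], "finger_gap": 0},
  {"xyz": [0, 0, 0.006], "finger_gap": 0},
  {"xyz": [0, 0, 0.006], "finger_gap": 0},
])

```text
time: 15.45
ee_pos: [0.5209, 0.0033, 0.0341]
eef_rot: [0.707, 0.707, 0.0, 0.0]
ft_force: [0.8, 0.4, -1.1]
width: 0.0219
grip_force: 25.0
```

Call:
run_rows([
  {"xyz": [0, 0, 0.001], "finger_gap": 0},
  {"xyz": [0, 0, 0.001], "finger_gap": 0},
])

```text
time: 15.65
ee_pos: [0.5206, 0.0034, 0.0327]
eef_rot: [0.707, 0.707, 0.0, 0.0]
ft_force: [0.4, 0.3, -1.3]
width: 0.0217
grip_force: 25.0
```

Call:
run_rows([
  {"xyz": [0, 0, 0.001], "finger_gap": 0},
  {"xyz": [0, 0, 0.001], "finger_gap": 0},
])

```text
time: 15.85
ee_pos: [0.5206, 0.0035, 0.0324]
eef_rot: [0.707, 0.707, -0.0, 0.0]
ft_force: [-5.8, -1.1, 12.8]
width: 0.022
grip_force: 25.0
```

Contact with the bay floor. Release, opening only partway.

Call:
run_rows([
  {"xyz": [0, 0, -0.001], "finger_gap": 0},
  {"xyz": [0, 0, -0.001], "finger_gap": 0.04},
  {"xyz": [0, 0, -0.001], "finger_gap": 0.04},
  {"xyz": [0, 0, -0.001], "finger_gap": 0.04},
  {"xyz": [0, 0, -0.001], "finger_gap": 0.04},
  {"xyz": [0, 0, -0.001], "finger_gap": 0.04},
  {"xyz": [0, 0, -0.001], "finger_gap": 0.04},
])

```text
time: 16.55
ee_pos: [0.5205, 0.0035, 0.0325]
eef_rot: [0.707, 0.707, -0.0, -0.0]
ft_force: [-0.0, -0.1, -0.4]
width: 0.0397
grip_force: 0.0
```

Call:
run_rows([
  {"xyz": [0, 0, -0.03], "finger_gap": 0.04},
  {"xyz": [0, 0, -0.08], "finger_gap": 0.04},
  {"xyz": [0, 0, -0.13], "finger_gap": 0.04},
  {"xyz": [-0.05, 0, -0.17], "finger_gap": 0.04},
  {"xyz": [-0.1, 0, -0.2], "finger_gap": 0.04},
  {"xyz": [-0.15, 0, -0.22], "finger_gap": 0.04},
  {"xyz": [-0.2, -0.02, -0.22], "finger_gap": 0.04},
  {"xyz": [-0.25, -0.04, -0.22], "finger_gap": 0.04},
  {"xyz": [-0.3, -0.06, -0.22], "finger_gap": 0.04},
  {"xyz": [-0.3, -0.06, -0.22], "finger_gap": 0.04},
])

```text
time: 17.55
ee_pos: [0.4589, -0.3003, 0.2526]
eef_rot: [0.708, 0.706, -0.001, 0.0]
ft_force: [0.4, 0.7, -0.2]
width: 0.0401
grip_force: 0.0
```

Run:
```python
from h import *
a=snap('top','top4');b=snap('scene','sc4')
cv2.imwrite('pics/f.png',np.hstack([cv2.resize(a['img'][170:280,140:440,::-1],(400,147)),cv2.resize(b['img'][100:,150:450,::-1],(400,427))[:147]]) if 0 else np.vstack([cv2.resize(a['img'][175:275,140:440,::-1],(750,250),interpolation=3),cv2.resize(b['img'][110:300,150:560,::-1],(750,347),interpolation=3)]))
```

```text
(no output)
```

View pics/f.png

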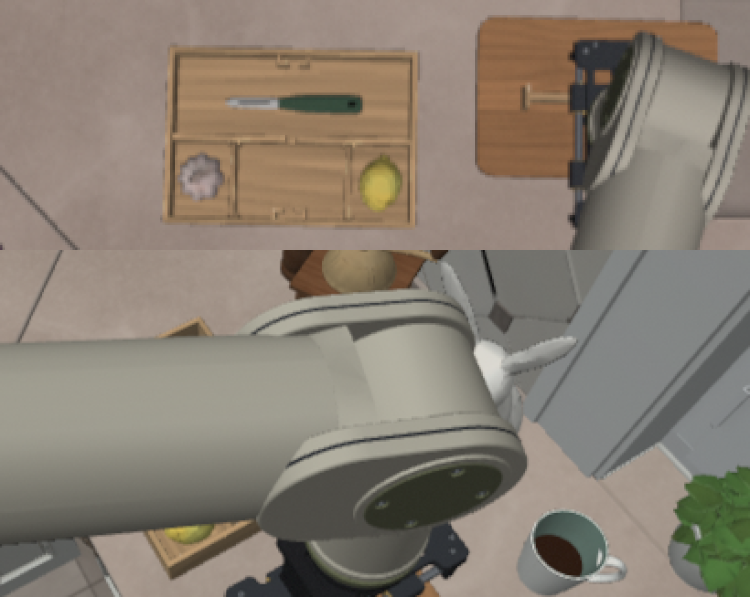

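The top view shows the peeler flat in the back bay, (228–362,103) in the crop. The slats, garlic and lemon are in place, and the divider is standing on the board. Handing in.

```bash
python3 -c "
from bench import r, cam, read_state
print(r.close_job())"
```

```text
the job is handed in; nothing more can be done
None
```

The job is done and handed in at about 17.6 s: the cross divider stands on the chopping board, the peeler lies flat in the tray's back bay, and the last pictures show the tray, slats, garlic and lemon in place; no verdict was printed.

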